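# Strip the spacer bar of the rivet-bin rack into the sorting pan

## Task

Clear the spacer bar that stands in the gap of the bin rack: slide the red stop collar off the bar's free end and lay it in the black sorting pan, then slide the brass spacer sleeve off the bar and lay it in the pan too, both on the pan's floor. Bring the parts out from under the rack's rails, set them down gently instead of dropping them, and leave the funnel, the magnifier and the awl where they are.

Things in the scene. Friction and masses are not known exactly. Their poses are not given: they have to be found in the camera images.
- rack: Olive steel rack of tilting rivet bins, fixed. Origin on the bench, midway along the row, under the front rail; x points from its front (robot side) to its back, y along the row, z up. Bins hang on both sides beyond |y| = 130 mm, out to end posts at |y| = 373 mm, their fronts reaching forward to x = -40 mm at most; the 260 mm gap between them holds the spacer bar.
- bar_end (a point): Free end of the spacer bar, on its axis, at rack x = -70 mm, y = 0, z = 150 mm. A level round steel bar, 16 mm diameter, along the rack's x; its free end points to the robot, its other end is fixed to a post (36 mm wide, 170 mm high, front face at rack x = +115 mm). Axes as the rack's.
- rail_mid (a point): Middle of the front rail, over the bar: rack x = 0, z = 300 mm. Two 12 mm rails run along the rack's y over the bar, 150 mm above its axis, the other at rack x = +75 mm. They bar the way from straight above: lean the tool about 30 degrees back towards the robot, fingers pointing forward and down along the bar. Axes as the rack's.
- collar_center (a point): Centre of the red stop collar (loose, its clamp screw is slack): a plain ring of 60 mm outer diameter, 34 mm long, 28 mm bore, about 0.25 kg. Its own x axis is the ring's axis. It hangs on the bar near the free end, its centre about 6 mm below the bar's axis.
- sleeve_center (a point): Centre of the brass spacer sleeve (loose): a tube of 46 mm outer diameter, 80 mm long, 28 mm bore, about 0.25 kg. Its own x axis is the tube's axis. It hangs on the bar behind the collar (5 to 25 mm between them), its centre about 6 mm below the bar's axis.
- pan: Black steel sorting pan, an open rectangular tray, loose, 1.3 kg, 260 mm along its x, 230 mm along its y, walls 24 mm high and 4 mm thick. Origin at the centre of its underside, inner floor 4 mm above that; x points roughly away from the robot. It lies on the left or on the right in front of the rack.
- funnel_center (a point): Chipped white enamel funnel standing mouth down, 120 mm wide, 115 mm tall; a bystander. Point on its axis at half height.
- magnifier_center (a point): Brass magnifier on a round foot, 76 mm wide, 160 mm tall; a bystander. Point on its stem 60 mm above the bench.
- awl_center (a point): Scratch awl with a wooden handle lying on the bench, about 175 mm long, 26 mm thick; a bystander. Point near its middle; x points along it to the steel tip.

How it is judged:
On the way, in this order (a step that is already met when the one before it is completed fails the run):
1. the collar lies released on the pan's floor while the sleeve is still on the bar (x of collar_center in the frame of pan between -0.12 and 0.12 m and y of collar_center in the frame of pan between -0.105 and 0.105 m and z of collar_center in the frame of pan between 0.012 and 0.045 m and x of sleeve_center in the frame of rack between -0.03 and 0.1 m and y of sleeve_center in the frame of rack between -0.02 and 0.02 m and z of sleeve_center in the frame of rack between 0.125 and 0.165 m and contact force between the fingers and collar below 0.3 N), for 0.2 s.
2. the sleeve too lies released on the pan's floor (x of sleeve_center in the frame of pan between -0.12 and 0.12 m and y of sleeve_center in the frame of pan between -0.105 and 0.105 m and z of sleeve_center in the frame of pan between 0.012 and 0.045 m and x of collar_center in the frame of pan between -0.12 and 0.12 m and y of collar_center in the frame of pan between -0.105 and 0.105 m and z of collar_center in the frame of pan between 0.012 and 0.045 m and contact force between the fingers and sleeve below 0.3 N), for 0.2 s.
At the end, for the whole second after the job is handed in: Collar and sleeve both lie on the floor of the pan (centres inside its walls and less than 45 mm above its underside, so neither lies on the other or on the rim), at rest (under 4 cm/s), and the pan stands flat on the bench (x of collar_center in the frame of pan between -0.12 and 0.12 m and y of collar_center in the frame of pan between -0.105 and 0.105 m and z of collar_center in the frame of pan between 0.012 and 0.045 m and x of sleeve_center in the frame of pan between -0.12 and 0.12 m and y of sleeve_center in the frame of pan between -0.105 and 0.105 m and z of sleeve_center in the frame of pan between 0.012 and 0.045 m and linear speed of each of collar, sleeve below 0.04 m/s and angle between pan's own z axis and vertical below 0.1 rad); the robot touches nothing.
It fails at once if the collar is let go and falls or is thrown (over 0.8 m/s, a drop of about 3 cm) (linear speed of collar above 0.8 m/s and contact force between the fingers and collar below 0.3 N).
It fails at once if the sleeve is let go and falls or is thrown (over 0.8 m/s, a drop of about 3 cm) (linear speed of sleeve above 0.8 m/s and contact force between the fingers and sleeve below 0.3 N).
It fails at once if the white enamel funnel is moved by more than 3 cm (distance of funnel_center from where it was at the start of the episode above 0.03 m).
It fails at once if the brass magnifier is moved by more than 3 cm (distance of magnifier_center from where it was at the start of the episode above 0.03 m).
It fails at once if the scratch awl is moved by more than 3 cm (distance of awl_center from where it was at the start of the episode above 0.03 m).
It also fails if it takes over 61 s, if anything falls off the work surface, if the arm or the gripper's body presses on something with over 40 N, if the wrist force passes 120 N, or if a joint passes its speed limit or range.

## Robot

A 7-joint arm with a two-finger parallel gripper is mounted at the origin on the work surface. World frame = base frame: x ahead of the robot, y to its left, z up, the work surface at z = 0. Lengths are in m, angles in rad, forces in N, time in s.
With the tool pointing down it reaches from about 0.425 to 0.875 m from the base axis. Payload 4.7 kg.
Tool frame: the origin (TCP) lies midway between the tips of the shut fingers; the grasp point (between the pads) lies 19 mm behind it; x points along the fingers, z is the direction in which the jaws open and shut, and the axes are right-handed (so a half turn about x gives the same grasp; the last joint's range is limited). The gripper opens to 87 mm and grips with 3 to 60 N. Pads are 19 mm wide; open, the fingers measure 117 mm over their backs; the gripper's body (75 mm by 190 mm) begins 51 mm behind the grasp point.
Start: joints at [-1.23, 0.321, -0.07, 1.45, 0.023, 1.371, -0.057], TCP at [0.209, 0.616, 0.2] pointing down, gripper open.
Joint ranges: [-2.86, 2.86], [-0.3, 2.09], [-1.38, 1.24], [0.06, 2.45], [-1.56, 4.7], [0.09, 2.05], [-2.69, 2.69]. Speed limits (rad/s): [2.57, 2.57, 3.14, 3.14, 3.14, 3.14, 3.14].

## Interface

Orientations are given as a rotation vector (axis times angle).
In Python, from bench import ctrl gives the robot as it stands.
- The arm moves only by the shell command python3 -m pendant 'ROWS' [OPENING] [FORCE]. ROWS is JSON, a list of rows, each an object with "travel": the shift along the tool's x, y, z in m, a list of three; "twist": the turn about the tool's x in rad. In form: [{"travel": [x, y, z], "twist": twist}, ...]. A call has 1 to 10 rows; each row is the pose to reach, as a shift and turn from the pose measured when the call began, along the tool's axes at that moment; what a row does not reach only later rows make up. A row lasts 1/8 s, in which the tool goes at most 62.5 mm and 10.7 degrees, less where a joint would pass 70% of its speed; a pose out of reach is approached as far as the arm can. A call with a gripper value outside its range is refused whole. OPENING is the opening, from -1 (shut) to 1 (fully open), so that 0 is half open, set as the call begins (- or left out, the last holds). The fingers move at their own pace and stop on an object; FORCE is the grip in N (left out, the last holds). Time passes only in rows, so rows that repeat a pose let the fingers close. It gives the time, the measured TCP pose, the force and the opening at its end, in the units of the state.
- ctrl.get_state(): the state, without advancing time (a new reading comes with each control period).
- ctrl.get_image(name): name is "side" or "top" or "wrist"; returns the picture (420x560x3 uint8, red, green, blue); there is no depth.
- ctrl.camera_model(name): a dict with "K" (3x3 intrinsics, pixels), "rvec" (rotation vector, rad) and "tvec" (3), from world to camera coordinates, as OpenCV has them; the wrist camera has in their place "T_tool_cam" (4x4, takes a point from camera to tool coordinates, whose origin is the TCP and whose axes are the tool frame's). Camera axes: x right, y down, z forward; pixel columns grow to the right and rows downward; lengths in m; the calibration is good to about 2 mm. A picture is of the moment at which its call begins: read the wrist's pose just before it. camera_model takes no time and is no camera call.
- ctrl.close_job(): hands the job in, once; it reports no verdict.
The state is a dict: "time": time; "joint_positions": joint angles; "qd": joint speeds; "joint_torque": joint torques, N m; "position": TCP position; "tool_rot": TCP orientation; "ft_force": force on the tool from outside, world axes, zero at the start; "torque": the same for the moment, N m; "grip_width": opening from 0.0 (shut) to 1.0 (fully open).
Only numpy, scipy, OpenCV 4.12 (cv2) and the standard library are available. Lean on these libraries where they do the work, as an engineer would, in place of code of your own. Each camera call takes 0.05 s, during which the arm holds its last target.

## Working session

There is one attempt and no reset: what is moved stays moved. The work goes in short steps, Python scripts to look and compute and a shell command to move; the robot and the scene stay as the last step left them, time stands still between calls to the robot, and variables do not carry over. Pictures are saved under pics/ and viewed, and the job is handed in when it is done.

```bash
ls; mkdir -p pics; python3 - <<'E'
from bench import ctrl
import cv2, numpy as np
s=ctrl.get_state()
for k in s: print(k, np.round(s[k],4))
for n in ("side","top","wrist"):
    m=ctrl.camera_model(n); print(n,{k:np.round(v,4).tolist() for k,v in m.items()})
    cv2.imwrite(f"pics/{n}0.png", ctrl.get_image(n)[:,:,::-1])
E
```

```text
pics
time 0.0
joint_positions [-1.2299  0.3218 -0.0701  1.4517  0.0226  1.3708 -0.0569]
qd [-0.0001 -0.0003  0.0004  0.0003  0.0003 -0.0004 -0.0001]
joint_torque [-1.80000e-03 -4.91292e+01 -4.04900e-01 -3.12527e+01 -6.41000e-02
  4.34000e-02  2.00000e-04]
position [0.2085 0.615  0.1994]
tool_rot [-0.9664  1.3478  0.9644]
ft_force [-0.414   0.1757 -0.2798]
torque [-0.0058 -0.0016 -0.0612]
grip_width 1.0004
side {'K': [[441.8202, 0.0, 281.3966], [0.0, 441.8202, 207.0343], [0.0, 0.0, 1.0]], 'rvec': [2.2835, -0.6324, 0.2537], 'tvec': [-0.5317, 0.2521, 1.2016]}
top {'K': [[522.7574, 0.0, 286.8684], [0.0, 522.7574, 207.9245], [0.0, 0.0, 1.0]], 'rvec': [2.129, -2.1307, 0.1841], 'tvec': [-0.097, 0.5569, 1.5254]}
wrist {'K': [[375.0264, 0.0, 276.0473], [0.0, 375.0264, 206.9256], [0.0, 0.0, 1.0]], 'T_tool_cam': [[-0.0008, -0.3049, 0.9524, -0.184], [-0.001, -0.9524, -0.3049, 0.0848], [1.0, -0.0012, 0.0005, 0.0005], [0.0, 0.0, 0.0, 1.0]]}
```

View pics/side0.png

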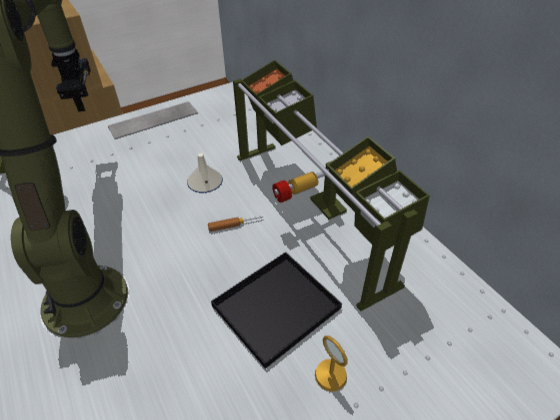

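View pics/top0.png

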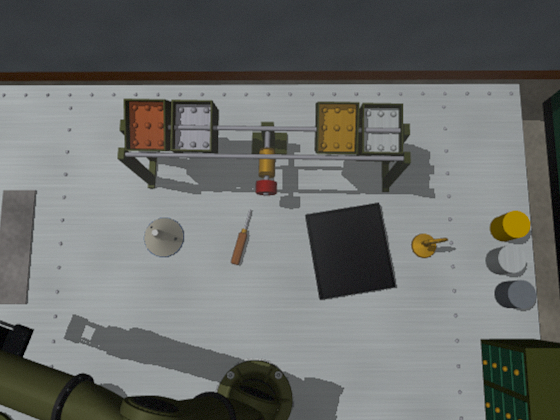

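View pics/wrist0.png

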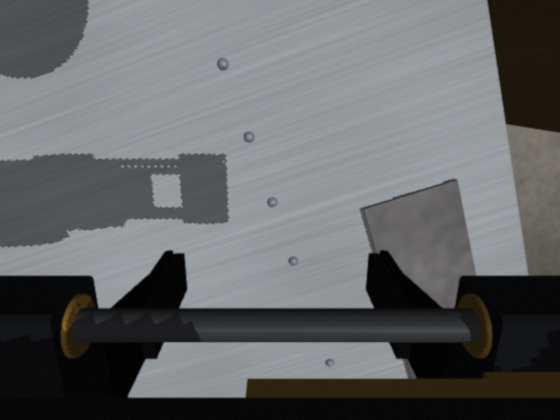

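```bash
cat > h.py <<'E'
import numpy as np, cv2
from scipy.spatial.transform import Rotation as R
from bench import ctrl
def cam(n):
    m=ctrl.camera_model(n)
    if n=='wrist':
        s=ctrl.get_state(); Rt=R.from_rotvec(s['tool_rot']).as_matrix(); T=np.array(m['T_tool_cam'])
        return np.array(m['K']), Rt@T[:3,:3], np.array(s['position'])+Rt@T[:3,3]
    Rc=R.from_rotvec(m['rvec']).as_matrix(); t=np.array(m['tvec'])
    return np.array(m['K']), Rc.T, -Rc.T@t
def ray(c,uv):
    d=c[1]@np.linalg.solve(c[0],[uv[0],uv[1],1.]); return c[2],d/np.linalg.norm(d)
def plane(c,uv,z):
    o,d=ray(c,uv); return o+d*(z-o[2])/d[2]
def tri(c1,u1,c2,u2):
    o1,d1=ray(c1,u1);o2,d2=ray(c2,u2)
    s=np.linalg.lstsq(np.c_[d1,-d2],o2-o1,rcond=None)[0]
    a,b=o1+d1*s[0],o2+d2*s[1]; return (a+b)/2,np.linalg.norm(a-b)
def proj(c,p):
    q=c[0]@(c[1].T@(np.asarray(p)-c[2])); return q[:2]/q[2]
E
python3 - <<'E'
from h import *
s=ctrl.get_state(); print(np.round(R.from_rotvec(s['tool_rot']).as_matrix(),3))
for n in('side','top'):
    im=cv2.imread(f'pics/{n}0.png'); hsv=cv2.cvtColor(im,cv2.COLOR_BGR2HSV)
    red=((hsv[...,0]<6)|(hsv[...,0]>174))&(hsv[...,1]>170)&(hsv[...,2]>60)
    br=(hsv[...,0]>12)&(hsv[...,0]<28)&(hsv[...,1]>110)&(hsv[...,2]>70)
    dk=(im.max(2)<75)
    for nm,m in(('red',red),('br',br),('dk',dk)):
        N,l,st,ce=cv2.connectedComponentsWithStats(m.astype(np.uint8))
        for i in range(1,N):
            if st[i,4]>80: print(n,nm,st[i],np.round(ce[i],1))
    print(n,np.round(cam(n)[2],3))
    x0,y0=(255,150) if n=='side' else (220,90)
    cv2.imwrite(f'pics/{n}0z.png',cv2.resize(im[y0:y0+125,x0:x0+130],None,fx=6,fy=4.8*1.0,interpolation=cv2.INTER_CUBIC))
E
```

```text
[[-0.    -0.947  0.321]
 [-0.001  0.321  0.947]
 [-1.    -0.    -0.001]]
side red [273 181  19  21 260] [282.4 190.8]
side br [  25    0  112  134 5116] [69.8 79.8]
side br [180  79  43  17 132] [201.7  87. ]
side br [152  92  28  13  92] [165.5  97.5]
side br [ 335  146   53   42 1058] [360.6 166.2]
side br [288 172  30  22 378] [303.5 182.2]
side br [208 218  35  13 243] [224.5 223.6]
side br [315 336  32  55 929] [331.3 370.5]
side dk [    0     0   128   338 20703] [ 48.7 174.3]
side dk [ 233   60   84  101 3659] [272.2 109.8]
side dk [ 310  138  120  173 6223] [376.7 220.2]
side dk [ 211  253  131  116 7884] [275.5 308.2]
side [ 0.118 -0.853  1.024]
top br [ 318  104   38   48 1768] [336.7 127.5]
top br [259 159  15  18 240] [266.1 166.7]
top br [490 211  41  29 876] [510.3 225.3]
top br [412 234  36  24 475] [424.5 245. ]
top dk [    0     0   560   297 50004] [294.   47.3]
top dk [ 118  100  101   89 2046] [164.4 135.6]
top dk [ 315  102   96   90 1838] [375.1 142.7]
top dk [251 131  15  23 240] [257.8 141.9]
top dk [267 130  20  25 340] [278.1 142.3]
top dk [ 306  203   90   97 6556] [349.7 251. ]
top dk [487 262  21  12 110] [496.9 269. ]
top dk [495 281  23  28 334] [503.6 294.4]
top dk [    0   321   294    99 11756] [136.  391.1]
top dk [ 481  339   79   81 5945] [521.7 378.7]
top [ 0.284 -0.1    1.599]
```

```bash
ls -la .; python3 -m pendant 2>&1 | head -5
```

```text
total 16
drwxr-xr-x  3 agent agent 4096 Dec  6 23:38 .
drwxr-xr-x 23 root  root  4096 Dec  6 23:36 ..
-rw-r--r--  1 agent agent  866 Dec  6 23:38 h.py
drwxr-xr-x  2 agent agent 4096 Dec  6 23:38 pics
invalid input
```

View pics/side0z.png

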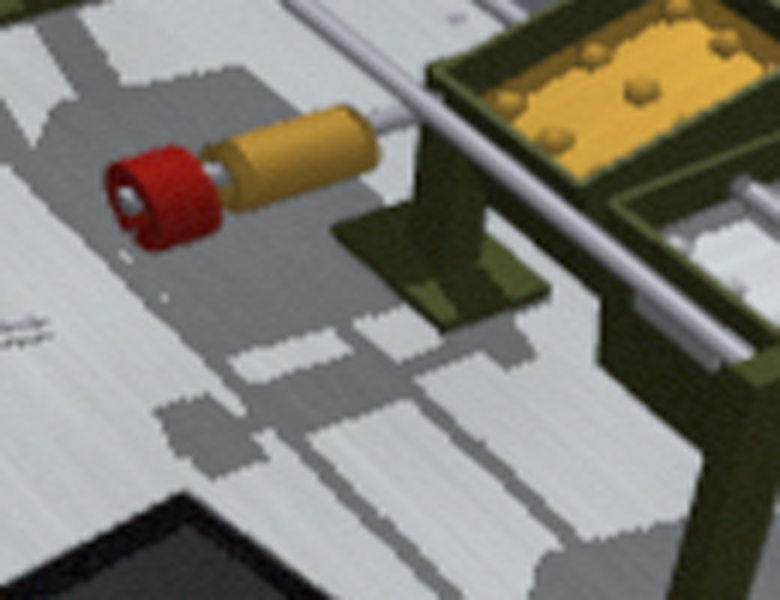

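View pics/top0z.png

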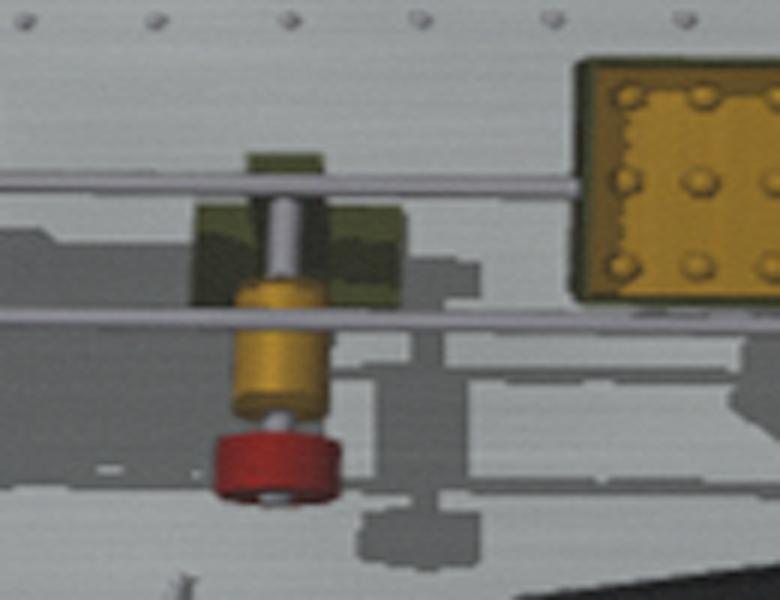

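```bash
python3 - <<'E'
from h import *
S,T=cam('side'),cam('top')
z=lambda x,y:(255+x/6,150+y/4.8); zt=lambda x,y:(220+x/6,90+y/4.8)
def p(n,a,b): q,e=tri(S,a,T,b); print(n,np.round(q,4),'gap',round(e,4))
p('tip',z(130,203),zt(273,498))
p('collar',(282.4,190.8),(265.8,187))
p('sleeve',z(293,160),zt(281,350))
# front sleeve face & back via axis ; post-bar
for n,a in(('collar back top',zt(282,435)),('collar front top',zt(272,490)),('sleeve front top',zt(281,405)),('sleeve back top',zt(284,283)),('tip',zt(273,500))):
    print(n,np.round(plane(T,a,.167 if 's' in n[:1] else .174 if 'coll' in n else .155),4))
# rail
for n,a in(('railL',(122,154.5)),('railmid',(267,156)),('railR',(405,158.5)),('rail2',(267,128.5))): print(n,np.round(plane(T,a,.3),4))
p('railRend',(377,222),(405,158.5)); p('railLend',(238,83),(122,154))
im=cv2.imread('pics/top0.png')
for n,c in(('top',T),('side',S)):
    im=cv2.imread(f'pics/{n}0.png'); m=(im.max(2)<75).astype(np.uint8)
    N,l,st,ce=cv2.connectedComponentsWithStats(m)
    i=[i for i in range(1,N) if 6000<st[i,4]<8000 and st[i,0]>200 and 200<st[i,1]<260][0]
    cn=cv2.findContours((l==i).astype(np.uint8),0,2)[0][0]
    r=cv2.approxPolyDP(cv2.convexHull(cn),6,True)[:,0]
    for q in r: print(n,'pan',q,np.round(plane(c,q,.024),3))
for n,u in(('magn foot',(331,375)),('funnel',(205,182)),('awl',(236,223))): print(n,np.round(plane(S,u,.005),3))
print('magtop',tri(S,(334,350),T,(440,240)))
E
```

```text
tip [ 0.5809 -0.0374  0.1482] gap 0.0016
collar [ 0.6006 -0.0378  0.1451] gap 0.0006
sleeve [ 0.6726 -0.0405  0.1428] gap 0.0022
collar back top [ 0.6122 -0.0422  0.174 ]
collar front top [ 0.5796 -0.0378  0.174 ]
sleeve front top [ 0.6319 -0.0413  0.167 ]
sleeve back top [ 0.7059 -0.0423  0.167 ]
tip [ 0.5775 -0.0374  0.155 ]
railL [0.6524 0.3258 0.3   ]
railmid [ 0.648  -0.0469  0.3   ]
railR [ 0.641  -0.4008  0.3   ]
rail2 [ 0.7217 -0.0465  0.3   ]
railRend [ 0.6321 -0.3942  0.3214] gap 0.0065
railLend [0.6524 0.3242 0.3048] gap 0.0001
top pan [378 203] [ 0.576 -0.377  0.024]
top pan [395 287] [ 0.322 -0.419  0.024]
top pan [320 299] [ 0.287 -0.196  0.024]
top pan [306 215] [ 0.539 -0.156  0.024]
side pan [286 253] [ 0.54  -0.158  0.024]
side pan [341 304] [ 0.575 -0.38   0.024]
side pan [265 368] [ 0.319 -0.429  0.024]
side pan [211 301] [ 0.286 -0.195  0.024]
magn foot [ 0.448 -0.516  0.005]
funnel [0.471 0.27  0.005]
awl [0.476 0.04  0.005]
magtop (array([ 0.44390404, -0.52284213,  0.14595315]), np.float64(0.00967306625103168))
```

```bash
cat > st.py <<'E'
from h import *
s=ctrl.get_state(); M=R.from_rotvec(s['tool_rot']).as_matrix()
print('t',s['time'],'pos',np.round(s['position'],4),'q',np.round(s['joint_positions'],3),'F',np.round(s['ft_force'],1),'w',round(s['grip_width'],3))
print('toolx',np.round(M[:,0],3),'z',np.round(M[:,2],3),'lean deg',round(np.degrees(np.arcsin(np.hypot(*M[:2,0]))),1))
import sys
if len(sys.argv)>3:
    g=np.array(list(map(float,sys.argv[1:4]))); print('to',g,'tool shift',np.round(M.T@(g-s['position']),4))
E
python3 -m pendant '[{"travel":[-0.25,-0.448,-0.513],"twist":-0.311},{"travel":[-0.25,-0.448,-0.513],"twist":-0.311},{"travel":[-0.25,-0.448,-0.513],"twist":-0.311},{"travel":[-0.25,-0.448,-0.513],"twist":-0.311},{"travel":[-0.25,-0.448,-0.513],"twist":-0.311},{"travel":[-0.25,-0.448,-0.513],"twist":-0.311},{"travel":[-0.25,-0.448,-0.513],"twist":-0.311},{"travel":[-0.25,-0.448,-0.513],"twist":-0.311},{"travel":[-0.25,-0.448,-0.513],"twist":-0.311},{"travel":[-0.25,-0.448,-0.513],"twist":-0.311}]'; python3 st.py 0.45 -0.01 0.45
```

```text
time: 1.4
position: [0.4326, 0.0712, 0.4164]
tool_rot: [-1.198, 1.217, 1.197]
ft_force: [1.3, -0.1, -0.0]
grip_width: 1.002
t 1.4 pos [0.4326 0.0712 0.4164] q [-0.72  -0.178  0.413  1.542  0.073  1.763  1.256] F [ 1.3 -0.1 -0. ] w 1.002
toolx [-0.    -0.001 -1.   ] z [ 0.016  1.    -0.001] lean deg 0.0
to [ 0.45 -0.01  0.45] tool shift [-0.0335 -0.0187 -0.0809]
```

```bash
python3 -m pendant '[{"travel":[-0.25,-0.10,-0.09],"twist":0},{"travel":[-0.25,-0.10,-0.09],"twist":0},{"travel":[-0.25,-0.10,-0.09],"twist":0},{"travel":[-0.25,-0.10,-0.09],"twist":0},{"travel":[-0.35,-0.15,-0.09],"twist":0},{"travel":[-0.35,-0.15,-0.09],"twist":0}]'; python3 st.py
```

```text
time: 2.15
position: [0.5426, -0.0152, 0.594]
tool_rot: [-1.234, 1.162, 1.139]
ft_force: [-0.4, 0.6, -0.3]
grip_width: 0.997
t 2.15 pos [ 0.5426 -0.0152  0.594 ] q [-0.301  0.166  0.368  0.856 -0.069  2.053  1.58 ] F [-0.4  0.6 -0.3] w 0.997
toolx [ 0.077 -0.003 -0.997] z [ 0.017  1.    -0.002] lean deg 4.4
```

```bash
python3 -m pendant '[{"travel":[-0.15,-0.10,0],"twist":0},{"travel":[-0.15,-0.10,0],"twist":0},{"travel":[-0.15,-0.10,0],"twist":0},{"travel":[-0.15,-0.1,0],"twist":0}]'; python3 st.py
```

```text
time: 2.65
position: [0.597, -0.0156, 0.6205]
tool_rot: [-1.269, 1.105, 1.08]
ft_force: [0.6, 1.3, -0.0]
grip_width: 1.003
t 2.65 pos [ 0.597  -0.0156  0.6205] q [-0.18   0.269  0.265  0.671 -0.085  2.053  1.578] F [ 0.6  1.3 -0. ] w 1.003
toolx [ 0.155 -0.005 -0.988] z [ 0.017  1.    -0.003] lean deg 8.9
```

```bash
python3 -m pendant '[{"travel":[-0.4,-0.15,0],"twist":0},{"travel":[-0.4,-0.15,0],"twist":0},{"travel":[-0.4,-0.15,0],"twist":0},{"travel":[-0.4,-0.15,0],"twist":0},{"travel":[-0.4,-0.15,0],"twist":0},{"travel":[-0.4,-0.15,0],"twist":0},{"travel":[-0.4,-0.15,0],"twist":0},{"travel":[-0.4,-0.15,0],"twist":0}]'; python3 st.py
```

```text
time: 3.65
position: [0.6003, -0.0147, 0.6589]
tool_rot: [-1.303, 1.046, 1.02]
ft_force: [-1.0, 1.1, -0.2]
grip_width: 0.997
t 3.65 pos [ 0.6003 -0.0147  0.6589] q [-0.187  0.266  0.283  0.596 -0.095  2.053  1.578] F [-1.   1.1 -0.2] w 0.997
toolx [ 0.233 -0.007 -0.972] z [ 0.017  1.    -0.003] lean deg 13.5
```

```bash
for i in 1; do python3 -m pendant '[{"travel":[-0.06,-0.03,0],"twist":0},{"travel":[-0.12,-0.06,0],"twist":0},{"travel":[-0.12,-0.06,0],"twist":0}]'; done; python3 st.py
```

```text
time: 4.03
position: [0.6077, -0.0145, 0.6936]
tool_rot: [-1.333, 0.989, 0.963]
ft_force: [0.4, 0.1, -0.8]
grip_width: 0.998
t 4.025 pos [ 0.6077 -0.0145  0.6936] q [-0.178  0.278  0.29   0.508 -0.11   2.053  1.577] F [ 0.4  0.1 -0.8] w 0.998
toolx [ 0.306 -0.009 -0.952] z [ 0.017  1.    -0.004] lean deg 17.8
```

```bash
python3 -m pendant '[{"travel":[-0.06,-0.03,0],"twist":0},{"travel":[-0.12,-0.06,0],"twist":0},{"travel":[-0.12,-0.06,0],"twist":0}]'; python3 st.py
```

```text
time: 4.4
position: [0.6055, -0.0141, 0.7291]
tool_rot: [-1.36, 0.935, 0.907]
ft_force: [0.7, 0.0, 0.3]
grip_width: 1.001
t 4.4 pos [ 0.6055 -0.0141  0.7291] q [-0.18   0.276  0.31   0.437 -0.125  2.053  1.576] F [0.7 0.  0.3] w 1.001
toolx [ 0.375 -0.01  -0.927] z [ 0.018  1.    -0.004] lean deg 22.0
```

```bash
python3 -m pendant '[{"travel":[-0.06,-0.03,0],"twist":0},{"travel":[-0.12,-0.06,0],"twist":0},{"travel":[-0.12,-0.06,0],"twist":0}]'; python3 st.py
```

```text
time: 4.78
position: [0.5954, -0.0136, 0.7651]
tool_rot: [-1.385, 0.881, 0.852]
ft_force: [0.1, -0.5, -0.6]
grip_width: 0.999
t 4.775 pos [ 0.5954 -0.0136  0.7651] q [-0.192  0.261  0.339  0.382 -0.141  2.053  1.576] F [ 0.1 -0.5 -0.6] w 0.999
toolx [ 0.44  -0.012 -0.898] z [ 0.018  1.    -0.004] lean deg 26.1
```

```bash
python3 -m pendant '[{"travel":[-0.06,-0.03,0],"twist":0},{"travel":[-0.12,-0.06,0],"twist":0},{"travel":[-0.12,-0.06,0],"twist":0}]'; python3 st.py 0.505 -0.037 0.27
```

```text
time: 5.15
position: [0.5776, -0.013, 0.8025]
tool_rot: [-1.409, 0.826, 0.796]
ft_force: [0.6, 0.1, 0.1]
grip_width: 0.999
t 5.15 pos [ 0.5776 -0.013   0.8025] q [-0.213  0.235  0.378  0.336 -0.157  2.053  1.575] F [0.6 0.1 0.1] w 0.999
toolx [ 0.504 -0.013 -0.864] z [ 0.018  1.    -0.005] lean deg 30.3
to [ 0.505 -0.037  0.27 ] tool shift [ 0.4236  0.3308 -0.0228]
```

```bash
python3 -m pendant '[{"travel":[0.416,0.338,-0.023],"twist":0},{"travel":[0.416,0.338,-0.023],"twist":0},{"travel":[0.416,0.338,-0.023],"twist":0},{"travel":[0.416,0.338,-0.023],"twist":0},{"travel":[0.416,0.338,-0.023],"twist":0},{"travel":[0.416,0.338,-0.023],"twist":0},{"travel":[0.416,0.338,-0.023],"twist":0},{"travel":[0.416,0.338,-0.023],"twist":0},{"travel":[0.416,0.338,-0.023],"twist":0},{"travel":[0.416,0.338,-0.023],"twist":0}]'; python3 st.py
python3 - <<'E'
from h import *
im=ctrl.get_image('wrist')[:,:,::-1]; cv2.imwrite('pics/w1.png',im)
E
```

```text
time: 6.4
position: [0.5581, -0.0192, 0.3898]
tool_rot: [-1.401, 0.838, 0.839]
ft_force: [0.6, 2.3, 0.8]
grip_width: 1.002
t 6.4 pos [ 0.5581 -0.0192  0.3898] q [ 0.336 -0.302 -0.263  1.79  -0.12   1.151  1.655] F [0.6 2.3 0.8] w 1.002
toolx [ 0.474  0.002 -0.881] z [0.001 1.    0.002] lean deg 28.3
```

View pics/w1.png

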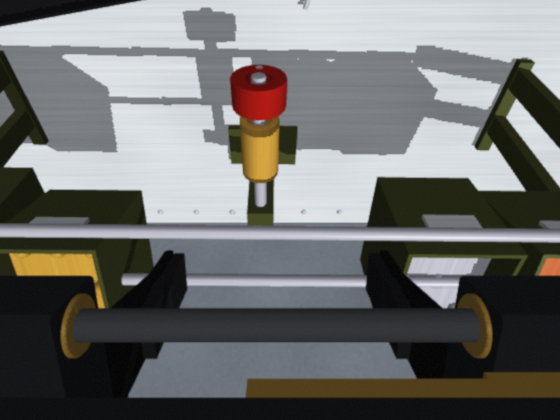

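```bash
python3 - <<'E'
from h import *
W,T,S=cam('wrist'),cam('top'),cam('side')
print('tip',np.round(plane(W,(258.5,79),.15),4), tri(W,(258.5,79),T,(265.4,193.8)))
im=cv2.imread('pics/w1.png');hsv=cv2.cvtColor(im,cv2.COLOR_BGR2HSV)
red=((hsv[...,0]<6)|(hsv[...,0]>174))&(hsv[...,1]>170)&(hsv[...,2]>60)
ys,xs=np.nonzero(red);u=[(xs.min()+xs.max()+1)/2,(ys.min()+ys.max()+1)/2];print(u,xs.min(),xs.max(),ys.min(),ys.max())
print('collar',tri(W,u,S,(282.4,190.8)),np.round(plane(W,u,.145),4))
print('sleeve front',np.round(plane(W,(260,124),.165),4),'back',np.round(plane(W,(260,177),.167),4),'bar far',np.round(plane(W,(262,205),.158),4))
print('rail L,R',np.round(plane(W,(10,231),.3),4),np.round(plane(W,(545,233),.3),4))
E
python3 st.py 0.55 -0.037 0.235
```

```text
tip [ 0.5692 -0.0381  0.15  ] (array([ 0.58509786, -0.03767663,  0.1193684 ]), np.float64(0.004356495849071954))
[np.float64(259.0), np.float64(93.0)] 231 286 66 119
collar (array([ 0.5949079 , -0.03878909,  0.14327447]), np.float64(0.012312996428215706)) [ 0.587  -0.0385  0.145 ]
sleeve front [ 0.6115 -0.0377  0.165 ] back [ 0.6825 -0.0403  0.167 ] bar far [ 0.7379 -0.0401  0.158 ]
rail L,R [ 0.6255 -0.2397  0.3   ] [0.6312 0.2012 0.3   ]
t 6.45 pos [ 0.5547 -0.0212  0.3789] q [ 0.367 -0.299 -0.288  1.802 -0.124  1.151  1.658] F [-2.8  1.7 -6.7] w 1.001
toolx [ 0.459 -0.003 -0.888] z [ 0.006  1.    -0.001] lean deg 27.3
to [ 0.55  -0.037  0.235] tool shift [ 0.1257  0.0702 -0.0158]
```

```bash
python3 -m pendant '[{"travel":[0.06,0.035,-0.01],"twist":0},{"travel":[0.118,0.07,-0.0165],"twist":0},{"travel":[0.118,0.07,-0.0165],"twist":0},{"travel":[0.118,0.07,-0.0165],"twist":0},{"travel":[0.118,0.07,-0.0165],"twist":0}]'; python3 st.py 0.5465 -0.038 0.2425
python3 - <<'E'
from h import *
print(cam('wrist')[2])
im=ctrl.get_image('wrist')[:,:,::-1]; cv2.imwrite('pics/w2.png',im)
im=ctrl.get_image('side')[:,:,::-1]; cv2.imwrite('pics/s2.png',im)
E
python3 st.py
```

```text
time: 7.08
position: [0.5478, -0.0381, 0.2443]
tool_rot: [-1.396, 0.854, 0.843]
ft_force: [0.4, -0.4, -0.3]
grip_width: 0.996
t 7.075 pos [ 0.5478 -0.0381  0.2443] q [ 0.214 -0.286 -0.153  2.066 -0.084  0.88   1.659] F [ 0.4 -0.4 -0.3] w 0.996
toolx [ 0.462 -0.004 -0.887] z [ 0.007  1.    -0.001] lean deg 27.5
to [ 0.5465 -0.038   0.2425] tool shift [0.001  0.0019 0.0001]
[ 0.38753822 -0.03626529  0.3684115 ]
t 7.175 pos [ 0.5479 -0.0379  0.2445] q [ 0.214 -0.286 -0.153  2.065 -0.084  0.88   1.659] F [0.2 0.2 0.5] w 1.0
toolx [ 0.462 -0.004 -0.887] z [ 0.006  1.    -0.001] lean deg 27.5
```

View pics/w2.png

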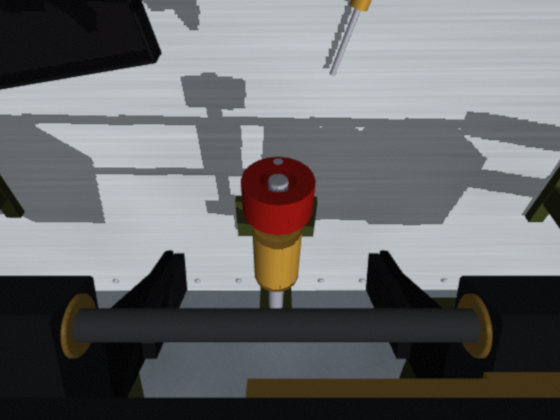

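View pics/s2.png

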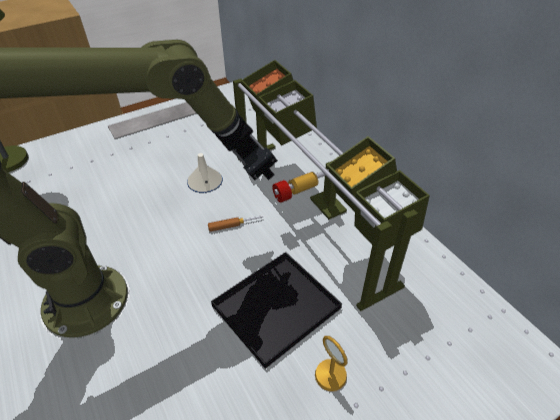

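```bash
python3 - <<'E'
from h import *
W,T,S=cam('wrist'),cam('top'),cam('side')
print('tip',np.round(plane(W,(278,183),.15),4), tri(W,(278,182),S,(276.7,192)))
im=cv2.imread('pics/w2.png');hsv=cv2.cvtColor(im,cv2.COLOR_BGR2HSV)
red=((hsv[...,0]<6)|(hsv[...,0]>174))&(hsv[...,1]>170)&(hsv[...,2]>60)
ys,xs=np.nonzero(red);print(xs.min(),xs.max(),ys.min(),ys.max())
u=[(xs.min()+xs.max()+1)/2,(ys.min()+ys.max()+1)/2]
print('collar',tri(W,u,S,(282.4,190.8)),np.round(plane(W,u,.144),4),tri(W,u,T,(265.8,187)))
print('collar back top',np.round(plane(W,(278,231),.174),4),'sleeve back top',np.round(plane(W,(277,288),.167),4),'sleevefront?',np.round(plane(W,(278,237),.167),4))
for x in (.5815,.5985,.6155): print(proj(W,(x,-.038,.1445)))
E
python3 st.py 0.605 -0.038 0.128
```

```text
tip [ 0.582  -0.0361  0.15  ] (array([ 0.58273032, -0.03614265,  0.1478712 ]), np.float64(0.00023678528769032582))
242 314 158 234
collar (array([ 0.60231704, -0.03588334,  0.14339817]), np.float64(0.0008610951616593171)) [ 0.6023 -0.0358  0.144 ] (array([ 0.60014681, -0.03676654,  0.1461483 ]), np.float64(0.0020241453818404982))
collar back top [ 0.6113 -0.0363  0.174 ] sleeve back top [ 0.7041 -0.0376  0.167 ] sleevefront? [ 0.6269 -0.0363  0.167 ]
[275.5806223  177.85335229]
[275.75082006 193.57631265]
[275.90814666 208.11022824]
t 7.175 pos [ 0.5479 -0.0379  0.2445] q [ 0.214 -0.286 -0.153  2.065 -0.084  0.88   1.659] F [0.2 0.2 0.5] w 1.0
toolx [ 0.462 -0.004 -0.887] z [ 0.006  1.    -0.001] lean deg 27.5
to [ 0.605 -0.038  0.128] tool shift [0.1297 0.0032 0.0004]
```

```bash
python3 -m pendant '[{"travel":[0.045,0.0,0.0016],"twist":0},{"travel":[0.09,0.001,0.0016],"twist":0},{"travel":[0.12,0.0015,0.0016],"twist":0},{"travel":[0.1307,0.0015,0.0016],"twist":0},{"travel":[0.1307,0.0015,0.0016],"twist":0}]'; python3 st.py 0.607 -0.0368 0.1277;  python3 -m pendant '[{"travel":[0,0,0],"twist":0},{"travel":[0,0,0],"twist":0},{"travel":[0,0,0],"twist":0},{"travel":[0,0,0],"twist":0},{"travel":[0,0,0],"twist":0}]' -1 30; python3 st.py
```

```text
time: 7.8
position: [0.6075, -0.0369, 0.1285]
tool_rot: [-1.397, 0.853, 0.843]
ft_force: [0.4, -0.5, 0.7]
grip_width: 0.999
t 7.8 pos [ 0.6075 -0.0369  0.1285] q [ 0.212 -0.048 -0.186  2.109 -0.028  0.599  1.608] F [ 0.4 -0.5  0.7] w 0.999
toolx [ 0.463 -0.004 -0.886] z [ 0.006  1.    -0.001] lean deg 27.6
to [ 0.607  -0.0368  0.1277] tool shift [0.0005 0.0008 0.0001]
time: 8.43
position: [0.6077, -0.0371, 0.129]
tool_rot: [-1.397, 0.852, 0.842]
ft_force: [-0.3, -0.7, 1.1]
grip_width: 0.66
t 8.425 pos [ 0.6077 -0.0371  0.129 ] q [ 0.212 -0.049 -0.186  2.109 -0.028  0.599  1.608] F [-0.3 -0.7  1.1] w 0.66
toolx [ 0.463 -0.004 -0.886] z [ 0.007  1.    -0.001] lean deg 27.6
```

```bash
python3 -m pendant '[{"travel":[-0.0027,-0.0014,0],"twist":0},{"travel":[-0.0053,-0.0028,0],"twist":0},{"travel":[-0.0053,-0.0028,0],"twist":0}]'; python3 st.py; python3 - <<'E'
from h import *
im=ctrl.get_image('wrist')[:,:,::-1]; cv2.imwrite('pics/w3.png',im)
im=ctrl.get_image('side')[150:260,230:350,::-1]; cv2.imwrite('pics/s3.png',cv2.resize(im,None,fx=5,fy=5))
E
```

```text
time: 8.8
position: [0.6075, -0.037, 0.1347]
tool_rot: [-1.397, 0.853, 0.842]
ft_force: [0.2, 0.0, -3.5]
grip_width: 0.666
t 8.8 pos [ 0.6075 -0.037   0.1347] q [ 0.212 -0.055 -0.185  2.102 -0.03   0.613  1.609] F [ 0.2  0.  -3.5] w 0.666
toolx [ 0.463 -0.004 -0.886] z [ 0.007  1.    -0.001] lean deg 27.6
```

View pics/w3.png

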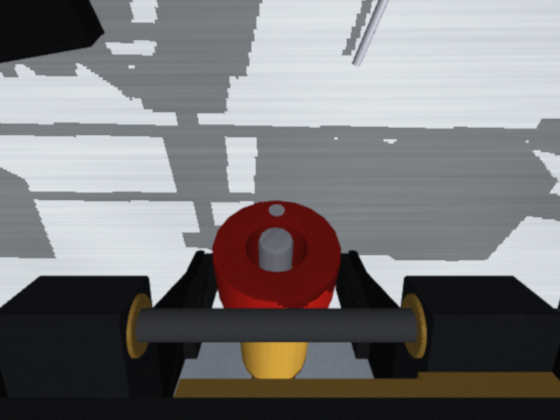

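View pics/s3.png

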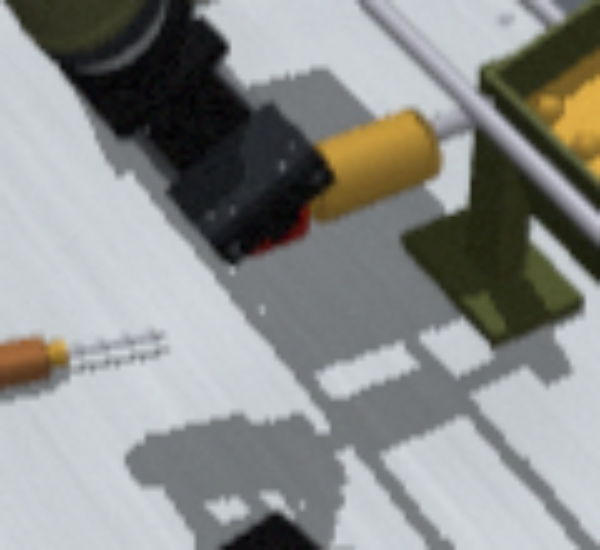

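```bash
python3 -m pendant '[{"travel":[-0.008,0.016,0.0],"twist":0},{"travel":[-0.02,0.038,0.0004],"twist":0},{"travel":[-0.032,0.061,0.0006],"twist":0},{"travel":[-0.0417,0.0797,0.0008],"twist":0},{"travel":[-0.0417,0.0797,0.0008],"twist":0},{"travel":[-0.0417,0.0797,0.0008],"twist":0}]'; python3 st.py 0.505 -0.323 0.1; python3 - <<'E'
from h import *
im=ctrl.get_image('wrist')[:,:,::-1]; cv2.imwrite('pics/w4.png',im)
im=ctrl.get_image('side')[:,:,::-1]; cv2.imwrite('pics/s4.png',im)
E
```

```text
time: 9.65
position: [0.5184, -0.0356, 0.1352]
tool_rot: [-1.397, 0.852, 0.842]
ft_force: [-1.0, 0.0, -2.1]
grip_width: 0.661
t 9.65 pos [ 0.5184 -0.0356  0.1352] q [ 0.212 -0.269 -0.165  2.279 -0.098  0.648  1.67 ] F [-1.   0.  -2.1] w 0.661
toolx [ 0.464 -0.004 -0.886] z [ 0.006  1.    -0.001] lean deg 27.6
to [ 0.505 -0.323  0.1  ] tool shift [ 0.0262  0.0267 -0.2874]
```

View pics/w4.png

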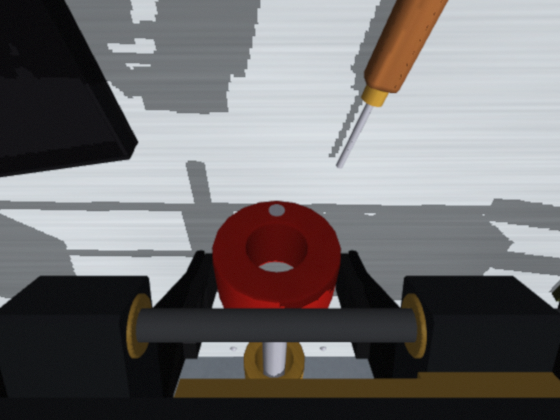

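View pics/s4.png

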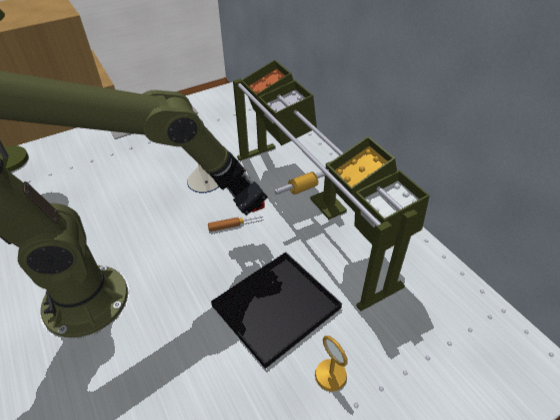

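```bash
python3 -m pendant '[{"travel":[0,0,-0.05],"twist":0},{"travel":[0,0,-0.11],"twist":0},{"travel":[0,0.01,-0.17],"twist":0},{"travel":[0.01,0.02,-0.23],"twist":0},{"travel":[0.026,0.0267,-0.27],"twist":0},{"travel":[0.0262,0.0267,-0.2874],"twist":0},{"travel":[0.0262,0.0267,-0.2874],"twist":0}]'; python3 st.py 0.505 -0.323 0.025; python3 - <<'E'
from h import *
im=ctrl.get_image('wrist')[:,:,::-1]; cv2.imwrite('pics/w5.png',im)
im=ctrl.get_image('top')[:,:,::-1]; cv2.imwrite('pics/t5.png',im)
E
```

```text
time: 10.62
position: [0.5048, -0.3252, 0.0991]
tool_rot: [-1.396, 0.856, 0.841]
ft_force: [-0.5, -0.5, -1.7]
grip_width: 0.661
t 10.625 pos [ 0.5048 -0.3252  0.0991] q [ 0.323  0.036  0.411  2.095 -0.511  0.705  2.636] F [-0.5 -0.5 -1.7] w 0.661
toolx [ 0.462 -0.007 -0.887] z [ 0.009  1.    -0.003] lean deg 27.5
to [ 0.505 -0.323  0.025] tool shift [0.0658 0.0341 0.0024]
```

View pics/w5.png

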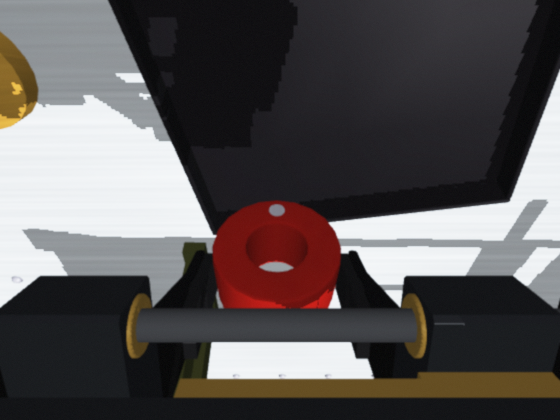

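View pics/t5.png

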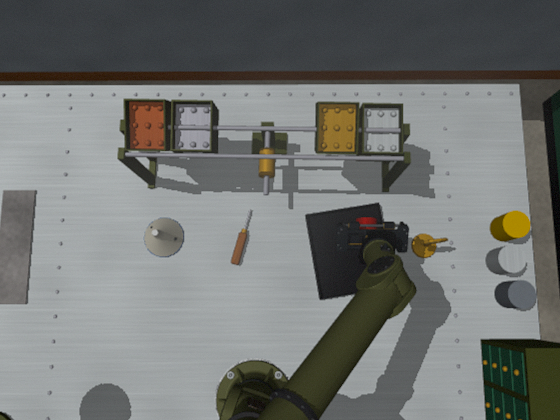

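```bash
python3 -m pendant '[{"travel":[0.01,0.005,0.0134],"twist":0},{"travel":[0.03,0.016,0.0134],"twist":0},{"travel":[0.05,0.026,0.0134],"twist":0},{"travel":[0.064,0.033,0.0134],"twist":0},{"travel":[0.0658,0.0341,0.0134],"twist":0},{"travel":[0.0658,0.0341,0.0134],"twist":0}]'; python3 st.py 0.505 -0.312 0.020
```

```text
time: 11.48
position: [0.5045, -0.3068, 0.0238]
tool_rot: [-1.395, 0.852, 0.846]
ft_force: [-0.4, -0.0, -2.6]
grip_width: 0.662
t 11.475 pos [ 0.5045 -0.3068  0.0238] q [ 0.946  0.147 -0.26   2.157 -0.538  0.529  2.687] F [-0.4 -0.  -2.6] w 0.662
toolx [ 0.461 -0.001 -0.887] z [0.005 1.    0.002] lean deg 27.4
to [ 0.505 -0.312  0.02 ] tool shift [ 0.0037  0.0013 -0.0052]
```

```bash
python3 -m pendant '[{"travel":[0.0022,0.0012,0],"twist":0},{"travel":[0.004,0.0021,0],"twist":0},{"travel":[0.004,0.0021,0],"twist":0}]'; python3 st.py; python3 - <<'E'
from h import *
im=ctrl.get_image('wrist')[:,:,::-1]; cv2.imwrite('pics/w6.png',im)
im=ctrl.get_image('side')[220:400,180:400,::-1]; cv2.imwrite('pics/s6.png',cv2.resize(im,None,fx=3,fy=3))
E
```

```text
time: 11.85
position: [0.5048, -0.3063, 0.0194]
tool_rot: [-1.396, 0.851, 0.847]
ft_force: [0.2, 0.0, -2.7]
grip_width: 0.663
t 11.85 pos [ 0.5048 -0.3063  0.0194] q [ 0.972  0.156 -0.289  2.158 -0.534  0.517  2.688] F [ 0.2  0.  -2.7] w 0.663
toolx [ 0.461 -0.001 -0.887] z [0.004 1.    0.001] lean deg 27.4
```

View pics/s6.png

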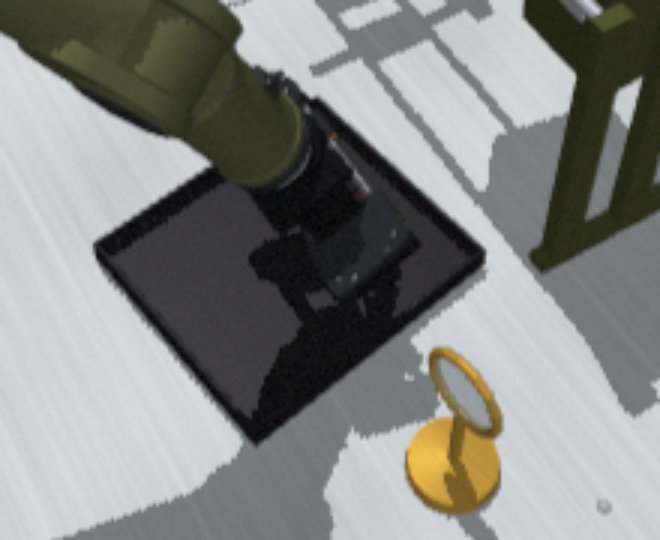

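View pics/w6.png

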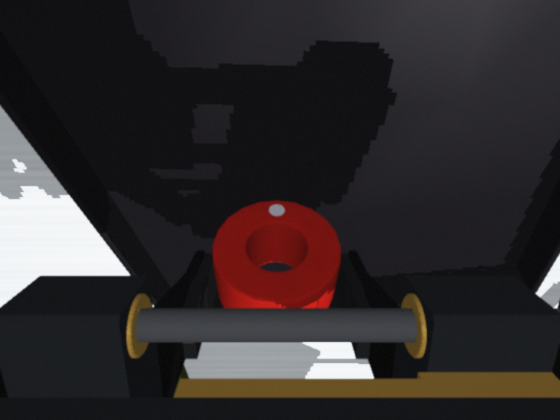

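```bash
python3 -m pendant '[{"travel":[0.0014,0.0007,0],"twist":0},{"travel":[0.0014,0.0007,0],"twist":0}]'; python3 -m pendant '[{"travel":[0.0014,0.0007,0],"twist":0},{"travel":[0.0014,0.0007,0],"twist":0}]'
```

```text
time: 12.2
position: [0.5052, -0.3067, 0.0183]
tool_rot: [-1.396, 0.851, 0.846]
ft_force: [0.6, -0.9, -1.0]
grip_width: 0.665
time: 12.45
position: [0.5062, -0.3073, 0.0182]
tool_rot: [-1.397, 0.85, 0.844]
ft_force: [-2.2, 1.0, 6.3]
grip_width: 0.661
```

```bash
python3 -m pendant '[{"travel":[0,0,0],"twist":0},{"travel":[0,0,0],"twist":0},{"travel":[0,0,0],"twist":0}]' 0.7; python3 st.py;  python3 - <<'E'
from h import *
im=ctrl.get_image('wrist')[:,:,::-1]; cv2.imwrite('pics/w7.png',im)
E
```

```text
time: 12.82
position: [0.5063, -0.3075, 0.0183]
tool_rot: [-1.398, 0.85, 0.844]
ft_force: [-0.3, -0.5, 0.2]
grip_width: 0.839
t 12.825 pos [ 0.5063 -0.3075  0.0183] q [ 0.991  0.162 -0.31   2.157 -0.532  0.51   2.688] F [-0.3 -0.5  0.2] w 0.839
toolx [ 0.464 -0.002 -0.886] z [ 0.004  1.    -0.   ] lean deg 27.6
```

View pics/w7.png

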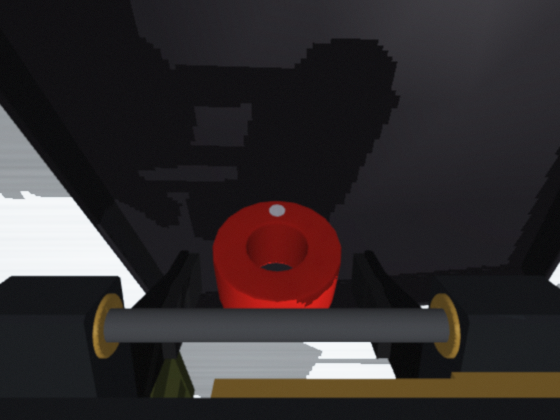

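```bash
python3 -m pendant '[{"travel":[-0.02,-0.0105,0],"twist":0},{"travel":[-0.06,-0.0315,0],"twist":0},{"travel":[-0.106,-0.0557,0],"twist":0},{"travel":[-0.13,-0.069,0.02],"twist":0},{"travel":[-0.16,-0.085,0.05],"twist":0},{"travel":[-0.18,-0.1,0.09],"twist":0},{"travel":[-0.18,-0.1,0.09],"twist":0}]' 1; python3 st.py 0.555 -0.038 0.25;  python3 - <<'E'
from h import *
im=ctrl.get_image('top')[:,:,::-1]; cv2.imwrite('pics/t8.png',im)
im=ctrl.get_image('wrist')[:,:,::-1]; cv2.imwrite('pics/w8.png',im)
E
```

```text
time: 13.75
position: [0.5137, -0.2148, 0.227]
tool_rot: [-1.404, 0.846, 0.844]
ft_force: [1.1, 0.1, -1.4]
grip_width: 1.0
t 13.75 pos [ 0.5137 -0.2148  0.227 ] q [ 0.935 -0.22  -0.371  2.041 -0.413  0.92   2.317] F [ 1.1  0.1 -1.4] w 1.0
toolx [ 0.467 -0.003 -0.884] z [-0.001  1.    -0.004] lean deg 27.8
to [ 0.555 -0.038  0.25 ] tool shift [-0.0017 -0.0477  0.1766]
```

View pics/w8.png

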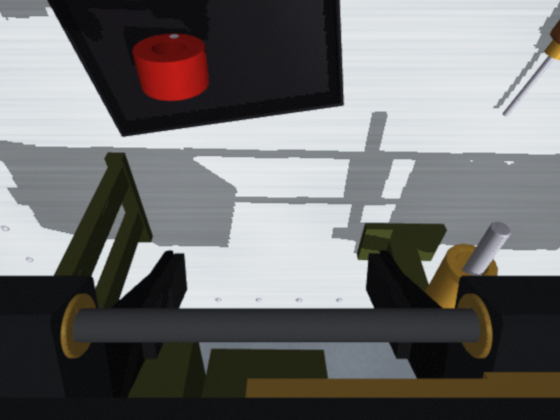

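```bash
python3 -m pendant '[{"travel":[0,-0.012,0.045],"twist":0},{"travel":[0,-0.03,0.1],"twist":0},{"travel":[-0.0017,-0.0477,0.15],"twist":0},{"travel":[-0.0017,-0.0477,0.1766],"twist":0},{"travel":[-0.0017,-0.0477,0.1766],"twist":0},{"travel":[-0.0017,-0.0477,0.1766],"twist":0}]'; python3 st.py 0.610 -0.0378 0.228;  python3 - <<'E'
from h import *
W=cam('wrist')
im=ctrl.get_image('wrist')[:,:,::-1]; cv2.imwrite('pics/w9.png',im)
S=cam('side'); im2=ctrl.get_image('side')[:,:,::-1]; cv2.imwrite('pics/s9.png',im2)
np.savez('w9.npz',*W)
E
python3 st.py
```

```text
time: 14.6
position: [0.5534, -0.0428, 0.2463]
tool_rot: [-1.397, 0.852, 0.844]
ft_force: [0.6, -0.1, -0.4]
grip_width: 0.997
t 14.6 pos [ 0.5534 -0.0428  0.2463] q [ 0.667 -0.296 -0.509  2.04  -0.263  0.895  1.823] F [ 0.6 -0.1 -0.4] w 0.997
toolx [ 0.462 -0.003 -0.887] z [ 0.006  1.    -0.001] lean deg 27.5
to [ 0.61   -0.0378  0.228 ] tool shift [ 0.0424 -0.0417  0.0053]
t 14.7 pos [ 0.5535 -0.0432  0.2467] q [ 0.668 -0.296 -0.51   2.04  -0.263  0.895  1.823] F [-0.3 -0.5  0.6] w 0.999
toolx [ 0.463 -0.004 -0.887] z [ 0.007  1.    -0.001] lean deg 27.6
```

View pics/w9.png

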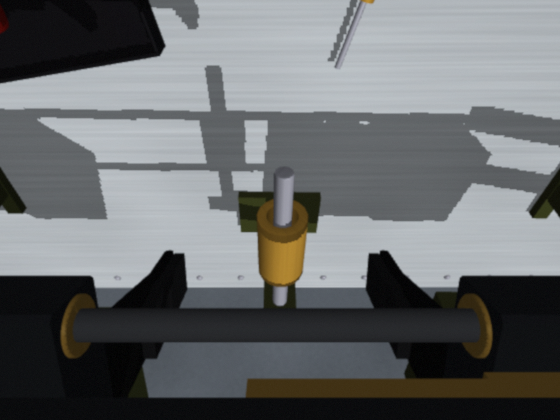

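View pics/s9.png

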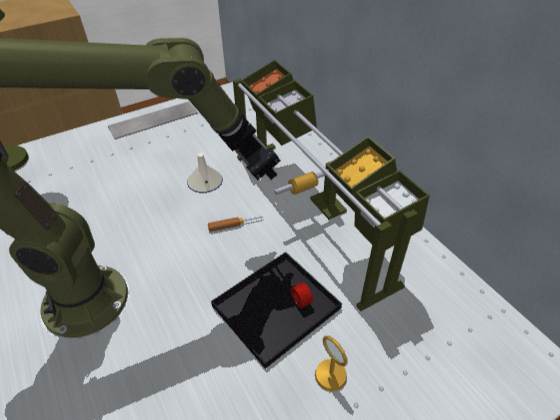

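```bash
python3 - <<'E'
from h import *
f=np.load('w9.npz'); W=[f[k] for k in f.files]; S=cam('side')
print('tip',np.round(plane(W,(284,172),.15),4))
im=cv2.imread('pics/w9.png');hsv=cv2.cvtColor(im,cv2.COLOR_BGR2HSV)
br=((hsv[...,0]>10)&(hsv[...,0]<28)&(hsv[...,1]>110)&(hsv[...,2]>60)); br[:150]=0;br[300:]=0;br[:,:230]=0;br[:,340:]=0
ys,xs=np.nonzero(br);print(xs.min(),xs.max(),ys.min(),ys.max())
im2=cv2.imread('pics/s9.png');hsv=cv2.cvtColor(im2,cv2.COLOR_BGR2HSV)
b2=((hsv[...,0]>12)&(hsv[...,0]<28)&(hsv[...,1]>110)&(hsv[...,2]>60));b2[:160]=0;b2[200:]=0;b2[:,:280]=0;b2[:,325:]=0
y2,x2=np.nonzero(b2);print(x2.min(),x2.max(),y2.min(),y2.max(),x2.mean(),y2.mean())
u=[xs.mean(),ys.mean()];print(u,tri(W,u,S,(x2.mean(),y2.mean())),np.round(plane(W,u,.1435),4))
# predicted extents
for x in(.63,.67,.71):
  print(x,proj(W,(x,-.0385,.1435)),proj(W,(x,-.0385,.1665)),proj(W,(x,-.0385,.1205)))
# jaw centre line projected
E
```

```text
tip [ 0.578  -0.0363  0.15  ]
257 307 199 285
288 317 172 193 303.40944881889766 182.31233595800524
[np.float64(281.196212356411), np.float64(245.2306737038187)] (array([ 0.67378807, -0.03802309,  0.14446399]), np.float64(0.00042458009913030995)) [ 0.6747 -0.0381  0.1435]
0.63 [280.89117782 213.006291  ] [281.14436703 232.98036989] [280.66179589 194.91036682]
0.67 [280.78387281 242.13126495] [281.01080591 261.82175125] [280.57665025 224.15101903]
0.71 [280.69241929 266.95379024] [280.89784092 286.21557341] [280.50357512 249.24642679]
```

```bash
python3 st.py .618 -.0377 .2193; python3 -m pendant '[{"travel":[0.02,-0.02,0.0055],"twist":0},{"travel":[0.054,-0.045,0.0055],"twist":0},{"travel":[0.054,-0.045,0.0055],"twist":0},{"travel":[0.054,-0.045,0.0055],"twist":0}]' 1;python3 st.py .664 -.0376 .1307
```

```text
t 14.7 pos [ 0.5535 -0.0432  0.2467] q [ 0.668 -0.296 -0.51   2.04  -0.263  0.895  1.823] F [-0.3 -0.5  0.6] w 0.999
toolx [ 0.463 -0.004 -0.887] z [ 0.007  1.    -0.001] lean deg 27.6
to [ 0.618  -0.0377  0.2193] tool shift [ 0.0541 -0.0445  0.006 ]
time: 15.2
position: [0.6178, -0.0396, 0.2192]
tool_rot: [-1.394, 0.855, 0.842]
ft_force: [0.2, -0.4, -0.3]
grip_width: 1.0
t 15.2 pos [ 0.6178 -0.0396  0.2192] q [ 0.695 -0.112 -0.619  1.958 -0.126  0.799  1.691] F [ 0.2 -0.4 -0.3] w 1.0
toolx [ 0.461 -0.004 -0.887] z [ 0.009  1.    -0.   ] lean deg 27.5
to [ 0.664  -0.0376  0.1307] tool shift [ 0.0998 -0.0001  0.0024]
```

```bash
python3 -m pendant '[{"travel":[0.035,0,0.002],"twist":0},{"travel":[0.07,0,0.0024],"twist":0},{"travel":[0.092,0,0.0024],"twist":0},{"travel":[0.0998,0,0.0024],"twist":0},{"travel":[0.0998,0,0.0024],"twist":0}]';python3 st.py .664 -.0376 .1307; python3 - <<'E'
from h import *
im=ctrl.get_image('wrist')[:,:,::-1]; cv2.imwrite('pics/w10.png',im)
im=ctrl.get_image('side')[100:260,200:400,::-1]; cv2.imwrite('pics/s10.png',cv2.resize(im,None,fx=3.5,fy=3.5))
E
```

```text
time: 15.82
position: [0.6637, -0.0382, 0.1312]
tool_rot: [-1.394, 0.855, 0.841]
ft_force: [-0.6, 0.9, -0.5]
grip_width: 1.002
t 15.825 pos [ 0.6637 -0.0382  0.1312] q [ 0.66   0.102 -0.666  1.97   0.108  0.613  1.5  ] F [-0.6  0.9 -0.5] w 1.002
toolx [ 0.462 -0.005 -0.887] z [ 0.01   1.    -0.001] lean deg 27.5
to [ 0.664  -0.0376  0.1307] tool shift [ 0.0006 -0.      0.0006]
```

View pics/s10.png

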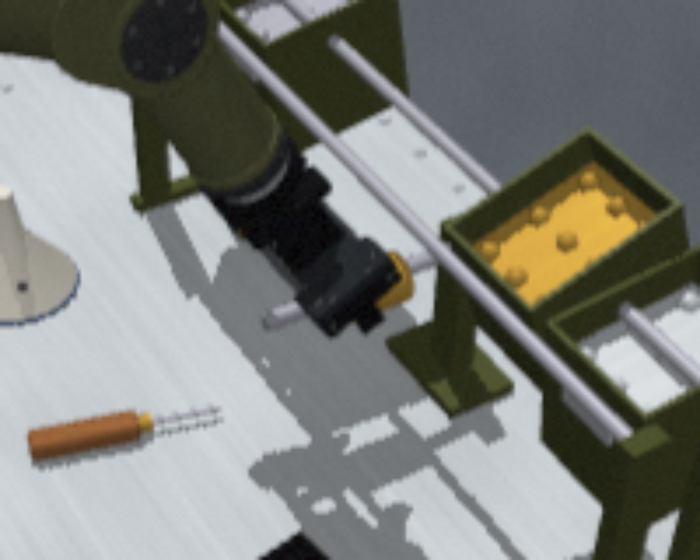

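View pics/w10.png

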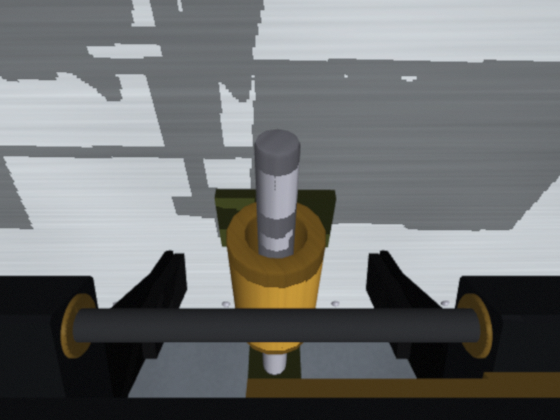

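Well placed around the sleeve, clear of the rail. Closing, then a 6 mm lift.

```bash
python3 -m pendant '[{"travel":[0,0,0],"twist":0},{"travel":[0,0,0],"twist":0},{"travel":[0,0,0],"twist":0},{"travel":[0,0,0],"twist":0},{"travel":[0,0,0],"twist":0},{"travel":[0,0,0],"twist":0}]' -1 50; python3 -m pendant '[{"travel":[-0.0027,-0.0014,0],"twist":0},{"travel":[-0.0053,-0.0028,0],"twist":0},{"travel":[-0.0053,-0.0028,0],"twist":0}]';python3 st.py; python3 - <<'E'
from h import *
im=ctrl.get_image('wrist')[:,:,::-1]; cv2.imwrite('pics/w11.png',im)
E
```

```text
time: 16.68
position: [0.6639, -0.0381, 0.1317]
tool_rot: [-1.395, 0.855, 0.841]
ft_force: [0.3, 0.1, -1.1]
grip_width: 0.47
time: 17.05
position: [0.6638, -0.0381, 0.1377]
tool_rot: [-1.395, 0.855, 0.841]
ft_force: [0.7, 0.9, -3.4]
grip_width: 0.468
t 17.05 pos [ 0.6638 -0.0381  0.1377] q [ 0.664  0.094 -0.668  1.963  0.099  0.625  1.508] F [ 0.7  0.9 -3.4] w 0.468
toolx [ 0.462 -0.005 -0.887] z [ 0.01   1.    -0.001] lean deg 27.5
```

View pics/w11.png

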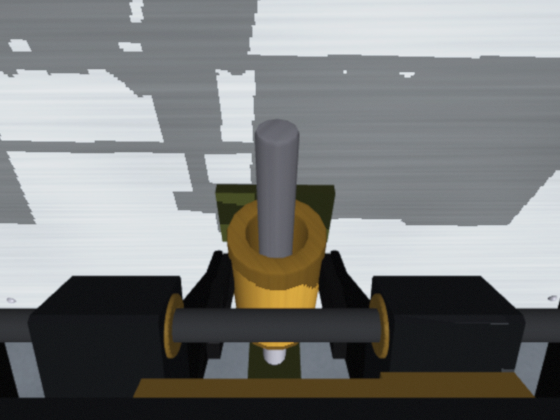

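```bash
python3 -m pendant '[{"travel":[-0.007,0.013,0.0],"twist":0},{"travel":[-0.018,0.035,0.0],"twist":0},{"travel":[-0.03,0.057,0.0003],"twist":0},{"travel":[-0.041,0.079,0.0005],"twist":0},{"travel":[-0.0508,0.0976,0.0006],"twist":0},{"travel":[-0.0508,0.0976,0.0006],"twist":0}]';python3 st.py .505 -.036 .1377
```

```text
time: 17.85
position: [0.5524, -0.0367, 0.1371]
tool_rot: [-1.395, 0.857, 0.841]
ft_force: [0.5, -0.0, -2.5]
grip_width: 0.47
t 17.85 pos [ 0.5524 -0.0367  0.1371] q [ 0.706 -0.203 -0.615  2.195 -0.24   0.644  1.792] F [ 0.5 -0.  -2.5] w 0.47
toolx [ 0.461 -0.007 -0.887] z [ 0.01   1.    -0.002] lean deg 27.5
to [ 0.505  -0.036   0.1377] tool shift [-0.0224  0.0418  0.0003]
```

```bash
python3 -m pendant '[{"travel":[-0.0095,0.018,0.0],"twist":0},{"travel":[-0.018,0.034,0.0],"twist":0},{"travel":[-0.0224,0.0418,0.0003],"twist":0},{"travel":[-0.0224,0.0418,0.0003],"twist":0}]';python3 st.py .49 -.225 .1377; python3 - <<'E'
from h import *
im=ctrl.get_image('wrist')[:,:,::-1]; cv2.imwrite('pics/w12.png',im)
im=ctrl.get_image('top')[100:310,220:440,::-1]; cv2.imwrite('pics/t12.png',cv2.resize(im,None,fx=2.8,fy=2.8))
E
```

```text
time: 18.35
position: [0.5068, -0.0364, 0.1373]
tool_rot: [-1.395, 0.857, 0.841]
ft_force: [0.6, -0.1, -3.0]
grip_width: 0.47
t 18.35 pos [ 0.5068 -0.0364  0.1373] q [ 0.242 -0.3   -0.189  2.294 -0.114  0.665  1.682] F [ 0.6 -0.1 -3. ] w 0.47
toolx [ 0.461 -0.007 -0.887] z [ 0.01   1.    -0.003] lean deg 27.5
to [ 0.49   -0.225   0.1377] tool shift [-0.0067  0.0132 -0.1888]
```

View pics/w12.png

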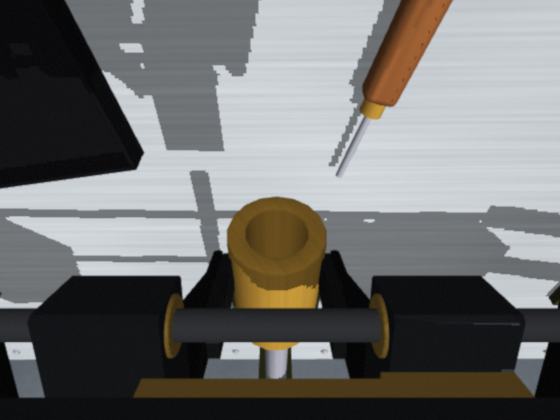

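View pics/t12.png

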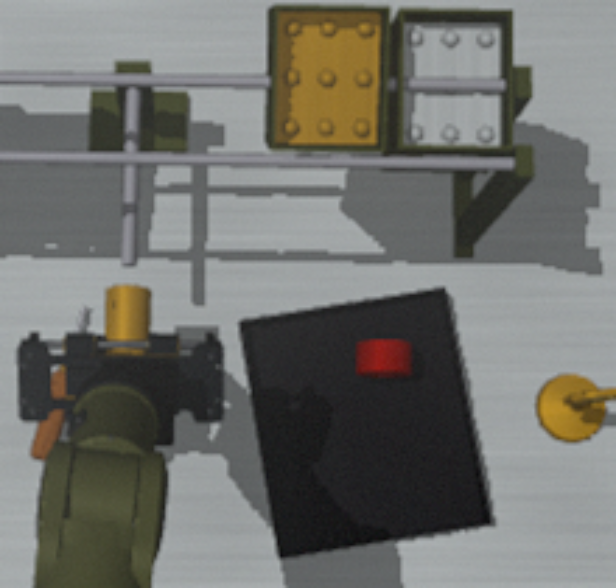

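```bash
python3 st.py .48 -.226 .1; python3 -m pendant '[{"travel":[0,0.002,-0.045],"twist":0},{"travel":[0,0.006,-0.1],"twist":0},{"travel":[0.01,0.02,-0.15],"twist":0},{"travel":[0.0215,0.0416,-0.1892],"twist":0},{"travel":[0.0215,0.0416,-0.1892],"twist":0},{"travel":[0.0215,0.0416,-0.1892],"twist":0}]';python3 st.py .48 -.226 .03;python3 - <<'E'
from h import *
im=ctrl.get_image('wrist')[:,:,::-1]; cv2.imwrite('pics/w13.png',im)
E
```

```text
t 18.45 pos [ 0.5066 -0.0347  0.137 ] q [ 0.241 -0.299 -0.19   2.294 -0.117  0.666  1.685] F [ 0.6  0.7 -3.4] w 0.47
toolx [ 0.46  -0.005 -0.888] z [ 0.007  1.    -0.002] lean deg 27.4
to [ 0.48  -0.226  0.1  ] tool shift [ 0.0215  0.0396 -0.1914]
time: 19.2
position: [0.4787, -0.224, 0.0993]
tool_rot: [-1.396, 0.856, 0.844]
ft_force: [-0.2, 0.0, -3.2]
grip_width: 0.47
t 19.2 pos [ 0.4787 -0.224   0.0993] q [ 0.293 -0.161  0.257  2.269 -0.338  0.64   2.352] F [-0.2  0.  -3.2] w 0.47
toolx [ 0.46  -0.005 -0.888] z [ 0.007  1.    -0.002] lean deg 27.4
to [ 0.48  -0.226  0.03 ] tool shift [ 0.0621  0.0307 -0.0018]
```

View pics/w13.png

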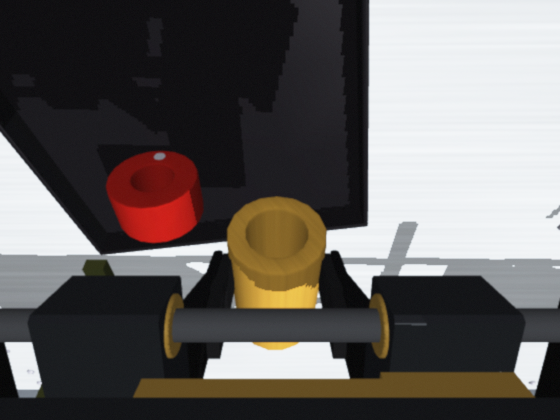

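```bash
python3 - <<'E'
from h import *
W,T=cam('wrist'),cam('top')
im=cv2.imread('pics/w13.png');hsv=cv2.cvtColor(im,cv2.COLOR_BGR2HSV)
red=((hsv[...,0]<6)|(hsv[...,0]>174))&(hsv[...,1]>150)&(hsv[...,2]>50);ys,xs=np.nonzero(red)
print(xs.min(),xs.max(),ys.min(),ys.max(),'collar',plane(W,(xs.mean(),ys.mean()),.034), tri(W,(xs.mean(),ys.mean()),T,(357.1,227.5)))
print('pan far corners',plane(W,(367,226),.024),plane(W,(103,253),.024)); print('left wall near',plane(W,(367,120),.024),'inner',plane(W,(350,120),.024))
E
```

```text
106 202 151 243 collar [ 0.49930582 -0.30739047  0.034     ] (array([ 0.49960157, -0.30858227,  0.03339463]), np.float64(0.0019081403104404206))
pan far corners [ 0.54229317 -0.15100499  0.024     ] [ 0.57609243 -0.37336653  0.024     ]
left wall near [ 0.44498402 -0.16703825  0.024     ] inner [ 0.44492198 -0.17745662  0.024     ]
```

```bash
python3 -m pendant '[{"travel":[0.015,0.007,-0.001],"twist":0},{"travel":[0.034,0.017,-0.002],"twist":0},{"travel":[0.052,0.026,-0.002],"twist":0},{"travel":[0.0621,0.0307,-0.002],"twist":0},{"travel":[0.0621,0.0307,-0.002],"twist":0}]';python3 st.py .48 -.226 .0175; python3 - <<'E'
from h import *
im=ctrl.get_image('wrist')[:,:,::-1]; cv2.imwrite('pics/w14.png',im)
E
```

```text
time: 19.88
position: [0.4797, -0.2243, 0.0285]
tool_rot: [-1.397, 0.855, 0.848]
ft_force: [0.1, 0.9, -3.3]
grip_width: 0.472
t 19.875 pos [ 0.4797 -0.2243  0.0285] q [ 0.258 -0.033  0.308  2.329 -0.521  0.489  2.554] F [ 0.1  0.9 -3.3] w 0.472
toolx [ 0.458 -0.004 -0.889] z [ 0.005  1.    -0.002] lean deg 27.3
to [ 0.48   -0.226   0.0175] tool shift [ 0.0099  0.0047 -0.0017]
```

View pics/w14.png

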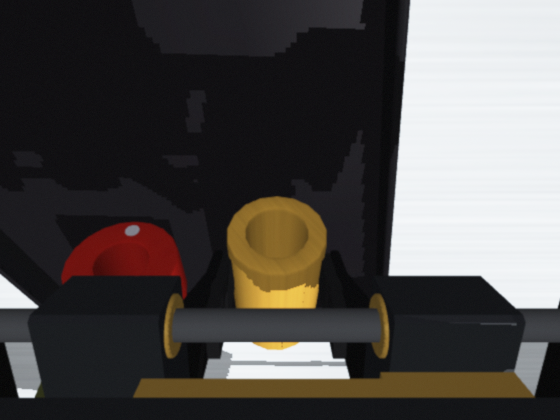

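```bash
python3 -m pendant '[{"travel":[0.005,0.0024,-0.0005],"twist":0},{"travel":[0.0099,0.0047,-0.001],"twist":0},{"travel":[0.0099,0.0047,-0.001],"twist":0}]'; python3 -m pendant '[{"travel":[0.0014,0.0007,0],"twist":0},{"travel":[0.0014,0.0007,0],"twist":0}]'
```

```text
time: 20.3
position: [0.4803, -0.2257, 0.0181]
tool_rot: [-1.397, 0.855, 0.847]
ft_force: [0.0, -0.5, -2.6]
grip_width: 0.47
time: 20.55
position: [0.4804, -0.2258, 0.0165]
tool_rot: [-1.397, 0.855, 0.846]
ft_force: [-0.1, -0.2, -2.6]
grip_width: 0.475
```

```bash
python3 -m pendant '[{"travel":[0.0014,0.0007,0],"twist":0},{"travel":[0.0014,0.0007,0],"twist":0}]'; python3 -m pendant '[{"travel":[0.0011,0.0006,0],"twist":0},{"travel":[0.0011,0.0006,0],"twist":0}]'
```

```text
time: 20.8
position: [0.4805, -0.2259, 0.0151]
tool_rot: [-1.397, 0.855, 0.846]
ft_force: [0.2, 0.1, -1.9]
grip_width: 0.473
time: 21.05
position: [0.4807, -0.226, 0.014]
tool_rot: [-1.397, 0.855, 0.845]
ft_force: [-0.8, 0.6, -1.6]
grip_width: 0.471
```

```bash
python3 -m pendant '[{"travel":[0.0011,0.0006,0],"twist":0},{"travel":[0.0011,0.0006,0],"twist":0}]'; python3 st.py; python3 - <<'E'
from h import *
im=ctrl.get_image('side')[220:400,180:400,::-1]; cv2.imwrite('pics/s15.png',cv2.resize(im,None,fx=3,fy=3))
E
```

```text
time: 21.3
position: [0.4815, -0.2263, 0.0139]
tool_rot: [-1.398, 0.854, 0.844]
ft_force: [-4.1, 1.5, 5.7]
grip_width: 0.476
t 21.3 pos [ 0.4815 -0.2263  0.0139] q [ 2.560e-01  2.000e-03  3.160e-01  2.337e+00 -5.930e-01  4.570e-01
  2.629e+00] F [-4.1  1.5  5.7] w 0.476
toolx [ 0.462 -0.005 -0.887] z [ 0.005  1.    -0.002] lean deg 27.5
```

View pics/s15.png

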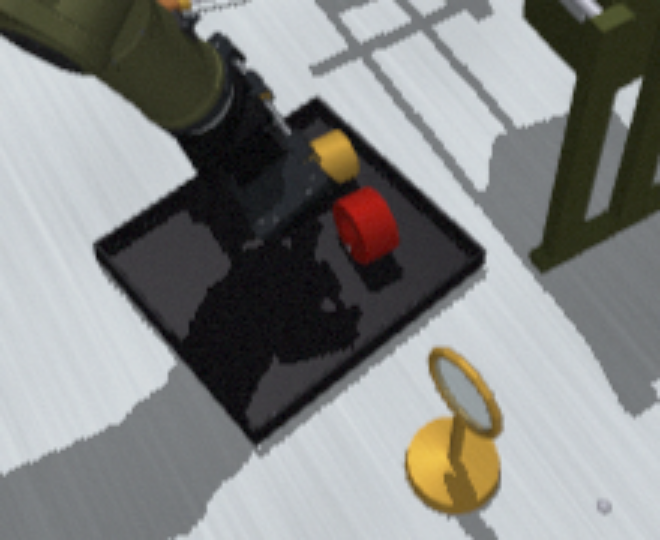

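```bash
python3 -m pendant '[{"travel":[0,0,0],"twist":0},{"travel":[0,0,0],"twist":0},{"travel":[0,0,0],"twist":0}]' 0.22; python3 st.py;  python3 - <<'E'
from h import *
im=ctrl.get_image('wrist')[:,:,::-1]; cv2.imwrite('pics/w16.png',im)
E
```

```text
time: 21.72
position: [0.4818, -0.2266, 0.0142]
tool_rot: [-1.398, 0.854, 0.843]
ft_force: [-0.2, 0.4, -0.4]
grip_width: 0.601
t 21.725 pos [ 0.4818 -0.2266  0.0142] q [ 2.560e-01  2.000e-03  3.160e-01  2.336e+00 -5.930e-01  4.570e-01
  2.629e+00] F [-0.2  0.4 -0.4] w 0.601
toolx [ 0.462 -0.005 -0.887] z [ 0.006  1.    -0.003] lean deg 27.5
```

View pics/w16.png

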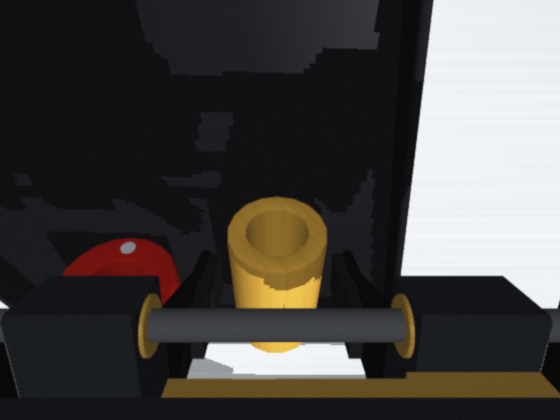

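Released on the floor. Withdrawing straight up, then looking.

```bash
python3 -m pendant '[{"travel":[-0.012,-0.006,0],"twist":0},{"travel":[-0.04,-0.021,0],"twist":0},{"travel":[-0.08,-0.042,0],"twist":0},{"travel":[-0.12,-0.063,0.03],"twist":0},{"travel":[-0.15,-0.079,0.08],"twist":0},{"travel":[-0.17,-0.089,0.14],"twist":0},{"travel":[-0.17,-0.089,0.2],"twist":0},{"travel":[-0.17,-0.089,0.2],"twist":0},{"travel":[-0.17,-0.089,0.2],"twist":0}]'; python3 st.py;  python3 - <<'E'
from h import *
for n in('side','top'):
  im=ctrl.get_image(n)[:,:,::-1]; cv2.imwrite(f'pics/{n}17.png',im)
E
```

```text
time: 22.9
position: [0.5028, -0.0517, 0.1661]
tool_rot: [-1.361, 0.886, 0.889]
ft_force: [0.1, -1.1, 0.5]
grip_width: 0.611
t 22.9 pos [ 0.5028 -0.0517  0.1661] q [ 0.032 -0.301  0.047  2.218 -0.044  0.801  1.662] F [ 0.1 -1.1  0.5] w 0.611
toolx [ 0.413  0.013 -0.911] z [0.009 1.    0.018] lean deg 24.4
```

View pics/side17.png

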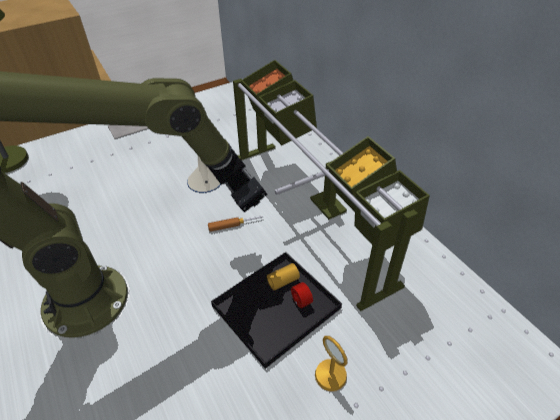

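View pics/top17.png

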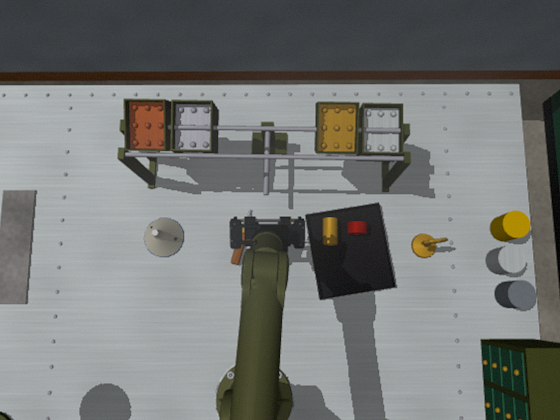

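```bash
python3 -m pendant '[{"travel":[-0.02,-0.02,0],"twist":0},{"travel":[-0.02,-0.02,0],"twist":0},{"travel":[-0.02,-0.02,0],"twist":0}]'; python3 - <<'E'
from h import *
S,T=cam('side'),cam('top'); C={}
for n in('side','top'):
    im=ctrl.get_image(n)[:,:,::-1].copy(); hsv=cv2.cvtColor(im,cv2.COLOR_BGR2HSV)
    red=((hsv[...,0]<6)|(hsv[...,0]>174))&(hsv[...,1]>150)&(hsv[...,2]>50)
    br=(hsv[...,0]>12)&(hsv[...,0]<28)&(hsv[...,1]>110)&(hsv[...,2]>50)
    for k,m in(('collar',red),('sleeve',br)):
        m=m.copy();x0,x1,y0,y1=(220,335,255,340) if n=='side' else (310,390,205,290)
        w=np.zeros_like(m);w[y0:y1,x0:x1]=m[y0:y1,x0:x1];y,x=np.nonzero(w);C[n,k]=(x.mean(),y.mean())
a=np.array([.43,-.288]);c,s=np.cos(.158),np.sin(.158)
for k in('collar','sleeve'):
    p,e=tri(S,C['side',k],T,C['top',k]);d=p[:2]-a;print(k,np.round(p,4),round(e,4),'pan xy',np.round([c*d[0]+s*d[1],-s*d[0]+c*d[1]],3))
E
python3 st.py
```

```text
time: 23.38
position: [0.5123, -0.0465, 0.1908]
tool_rot: [-1.363, 0.878, 0.902]
ft_force: [-0.6, 0.1, 0.2]
grip_width: 0.609
collar [ 0.4995 -0.3066  0.0333] 0.0016 pan xy [ 0.066 -0.029]
sleeve [ 0.4934 -0.2294  0.0121] 0.0029 pan xy [0.072 0.048]
t 23.475 pos [ 0.512  -0.0464  0.1903] q [ 0.023 -0.297  0.047  2.164 -0.048  0.855  1.664] F [-0.4  0.4 -0.4] w 0.611
toolx [ 0.41   0.021 -0.912] z [-0.003  1.     0.022] lean deg 24.2
```

```bash
python3 - <<'E'
from h import *
S,T=cam('side'),cam('top')
for n in('side','top'):
    im=ctrl.get_image(n)[:,:,::-1]
    x0,x1,y0,y1=(205,345,245,345) if n=='side' else (300,400,200,275)
    cv2.imwrite(f'pics/{n}18.png',cv2.resize(im[y0:y1,x0:x1],None,fx=5,fy=5,interpolation=cv2.INTER_CUBIC))
for x in(.453,.493,.533):
    print(x,'side',(proj(S,(x,-.2294,.027))-[205,245])*5,'top',(proj(T,(x,-.2294,.027))-[300,200])*5)
E
```

```text
0.453 side [335.6510271  187.82184423] top [153.19022753 215.07917823]
0.493 side [398.44326196 156.88099073] top [152.19158837 149.29695531]
0.533 side [459.77527646 126.65966035] top [151.20163916  84.08715462]
```

View pics/side18.png

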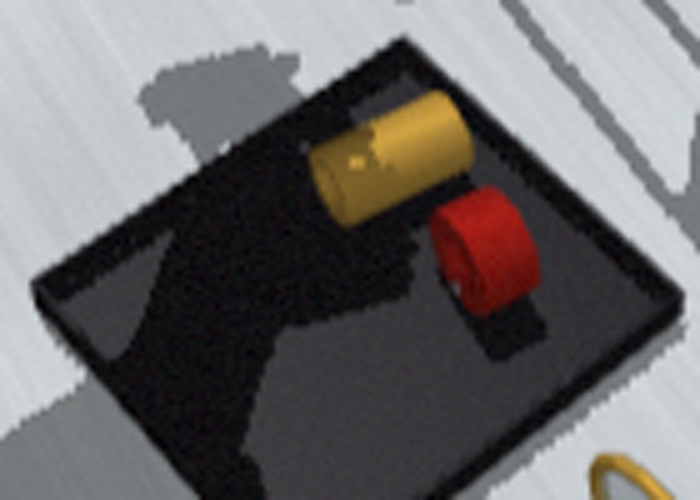

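View pics/top18.png

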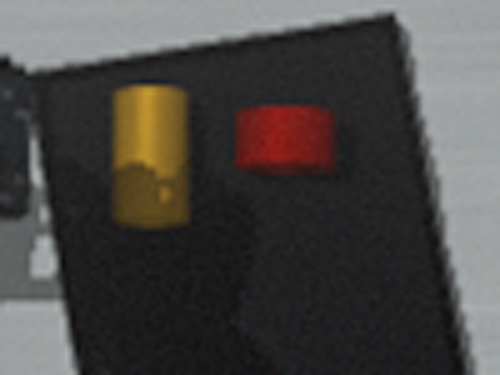

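```bash
python3 st.py; python3 -c "
from bench import ctrl; print(ctrl.close_job())"
```

```text
t 23.575 pos [ 0.5122 -0.0461  0.1906] q [ 0.022 -0.297  0.047  2.163 -0.048  0.855  1.663] F [-0.8  0.8 -0.5] w 0.606
toolx [ 0.41   0.021 -0.912] z [-0.003  1.     0.022] lean deg 24.2
the job is handed in; nothing more can be done
None
```

I slid the collar off the bar and laid it in the pan, did the same with the sleeve, then backed the gripper off clear of everything and handed the job in at 23.6 s. `close_job` gives no verdict, so whether it passed is not confirmed.

- **Lean:** the moves cannot tilt the tool directly. I got about 27° of lean by driving the arm against the upper limit of joint 6, high above the bench.
- **Collar:** the last two-view check puts its centre at pan (0.066, −0.029), 33 mm above the bench. It should be 34 mm when lying on the pan's floor.
- **Sleeve:** the first check gave pan (0.072, 0.048) but only 12 mm height, where 27 mm is expected. Part of the sleeve was in shadow and likely dropped out of the colour mask. I compared it by eye with where a sleeve at 27 mm should appear in both views; it matched to 1–2 pixels, with its centre about 4 mm nearer the robot than first measured.
- **Pan and bystanders:** in the last pictures the pan, funnel, magnifier and awl showed no visible shift, judged by eye rather than measured. The gripper partly hid the awl in the last view from above.
- **Joint limits:** joints 2, 6 and 7 ran at their limits at times. Joint 6 read 2.053 against a listed 2.05, and joint 2 read −0.302 against −0.3. The simulator raised no complaint, but those readings are slightly over the rounded ranges.

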